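Index the dial of an insert press to the missed print and press its insert home

TASK

One brass insert on the press's eight-station dial was missed and still stands proud of its printed knob: turn the dial until that knob has clicked in under the press, and let go of the dial. Then push the press pad down until the insert is fully home, lean on it with about 20 N for a second, never pressing the insert with more than 25 N, and let the press rise all the way up again. Don't push other things about.

Things in the scene. Friction and masses are not known exactly. Their poses are not given: they have to be found in the camera images.
- dial: indexing dial of the press: aluminium disc, 244 mm, turning about a vertical axis without end. 8 stations every 45 degrees, 95 mm from the axis, each holding an equal green printed knob, 43 mm across, top 72.5 mm above the table. It clicks every 45 degrees with a station exactly under the press tip. Origin: on the axis at table height; z up, y axis towards the station with the missed insert
- hub (a point): middle of the knurled round steel hand knob on the dial's axis that turns the dial: 48 mm diameter, 38 mm high, top 188 mm above the table, on a 28 mm stem; the press pad is 95 mm off. Between clicks the dial turns with 0.1 N m and stays where it is left (also at the start); within 6 degrees of a click it pulls itself in when let go; leaving one takes 0.4 N m. Turns with the dial
- insert: the missed brass insert: 16 mm head with a small dark hole on a 13 mm shank, 9 to 12 mm proud of its printed knob; the seven others are level with theirs or up to 4 mm below. Origin: middle of its head's top. It slides straight down, tight (about 7 N), onto a shoulder in its bore: prints differ, so home its top is 68 to 73 mm above the table. Not to be pushed by hand
- ram: slide of the press, guided on the column beside the dial, held up by a return spring; moves straight down, at most 34 mm. Origin: bottom of its domed 16 mm steel tip, straight above the stations' circle, 99 mm above the table when up; z up. The tip has come down 26 to 31 mm when the insert is home
- pad (a point): middle of the flat top of the press pad, round, black, 44 mm diameter, 20 mm high, on the slide straight above the tip: push down here. 204 mm above the table when up. The return spring pushes back with 1.5 N when up, about 4 N with the insert home, and lifts the slide when it is let go
- press: the fixed press: grey base plate 270 mm (x) by 350 mm (y) by 14 mm, with the dial on it and a square aluminium column of 40 mm, 252 mm high. Origin: on the dial's axis at table height; y axis: from the dial's axis to the press tip, the column standing 185 mm along it
- tray: bystander: open grey tray of spare inserts, 70 x 100 x 24 mm, origin under its middle
- caliper: bystander: caliper lying flat, 235 mm long, 13 mm high
- cutters: bystander: side cutters lying flat, 120 mm long, 14 mm high
- glue: bystander: small standing bottle, 36 mm diameter, 95 mm high, origin under its middle
- bracket: bystander: white printed angle bracket, 60 x 40 x 46 mm
- spool: bystander: filament spool lying flat, 200 mm diameter, 65 mm high, origin under its middle
- scraper: bystander: flat scraper lying on the table, 210 mm long

How it is judged:
By the outcome, as a careful person would: the job done as asked, in the order asked, and still so for the second after the job is handed in, with the robot touching nothing.
It also fails if it takes over 61 s, if anything falls off the work surface, if the arm or the gripper's body presses on something with over 40 N, if the wrist force passes 120 N, or if a joint passes its speed limit or range.

ROBOT

A 7-joint arm with a two-finger parallel gripper is mounted at the origin on the work surface. World frame = base frame: x ahead of the robot, y to its left, z up, the work surface at z = 0. Lengths are in mm, angles in degrees, forces in N, time in s.
With the tool pointing down it reaches from about 400 to 875 mm from the base axis. Payload 4.4 kg.
Tool frame: the origin (TCP) lies midway between the tips of the shut fingers; the grasp point (between the pads) lies 19 mm behind it (pinch_z is the distance from the TCP to the grasp point, in mm); z points along the fingers, y is the line along which they close (so a half turn about z gives the same grasp; the last joint's range is limited). The gripper opens to 85 mm and grips with 20 to 120 N. Pads are 22 mm wide; open, the fingers measure 114 mm over their backs; the gripper's body (76 mm by 85 mm) begins 54 mm behind the grasp point. The pads swing forward as they close: fully open they stand 13 mm farther back than shut.
Start: joints at [64.928, 36.005, 2.206, 86.941, -1.547, 57.084, -1.146], TCP at [236.169, -605.592, 231.313] pointing down, gripper open.
Joint ranges: [-175.42, 175.42], [-21.48, 121.26], [-71.46, 75.88], [10.55, 141.38], [-63.04, 243.04], [13.31, 113.54], [-168.57, 168.57]. Speed limits (degrees/s): [147.25, 147.25, 180, 180, 180, 180, 180].

INTERFACE

Orientations are given as a 3x3 rotation matrix whose columns are the frame's x, y, z axes.
In Python, from bench import * gives the robot as it stands.
- The arm moves only by the shell command python3 -m jog 'ROWS' [FORCE]. ROWS is JSON, a list of rows, each an object with "jaw": the gripper's target within -1 to 1 (fully open at 1, half-way at 0, shut at -1); "slide": the shift along the tool's x, y, z scaled (see below), a list of three; "dr": the turn, a rotation vector about the tool's x, y, z scaled (see below), a list of three. A call has 1 to 5 rows; each row shifts and turns the commanded pose from where the row before left it, along the tool's axes as they then stand; what a row does not reach is not made up. The controller multiplies each number of a shift by 0.04 m and each number of a turn by 0.08 rad. A row lasts 1/12 s, in which the tool goes at most 41.7 mm and 7.16 degrees, less where a joint would pass 70% of its speed; a pose out of reach is approached as far as the arm can. A call with a number of a shift or a turn outside -1 to 1 is refused whole. A call with a gripper value outside its range is refused whole. The fingers move at their own pace and stop on an object; FORCE is the grip in N (left out, the last holds). Time passes only in rows, so rows that do not move let the fingers close. It gives the time, the measured TCP pose, the force, the opening and the grip force at its end, in the units of the state.
- sense(): the state, without advancing time (a new reading comes with each control period).
- snapshot(name): name is "scene" or "side" or "wrist"; returns a dict with "frame" (420x560x3 uint8, red, green, blue), "fov_y" (degrees; the focal length in pixels is half the picture's height over the tangent of half this angle, whatever the lens; pixels are square), "cx", "cy" (the principal point, pixels), "position" and "attitude" of the camera in the world; the wrist camera has in their place "T_tool_cam" (4x4, takes a point from camera to tool coordinates, whose origin is the TCP and whose axes are the flange's). Camera axes: x right, y down, z forward; pixel columns grow to the right and rows downward; lengths in mm; the calibration is good to about 2 mm. The wrist camera is an equidistant fisheye: a pixel r from the principal point sees the ray r / f radians off the axis. A picture is of the moment at which its call begins: read the wrist's pose just before it. There is no depth.
- hand_in(): hands the job in; it is judged then, once.
The state is a dict: "time": time; "qpos": joint angles; "qd": joint speeds; "joint_torque": joint torques, N m; "eef_pos": TCP position; "ee_rot": TCP orientation; "force": force on the tool from outside, world axes, zero at the start; "moment": the same for the moment, N m; "finger_gap": finger opening in mm; "gripper_force": force on a finger pad.
Only numpy, scipy, OpenCV 4.12 (cv2) and the standard library are available. Lean on these libraries where they do the work, as an engineer would, in place of code of your own. Each camera call takes 0.05 s, during which the arm holds its last target. There are 200 camera calls.

## Working session

There is one attempt and no reset: what is moved stays moved. The work goes in short steps, Python scripts to look and compute and a shell command to move; the robot and the scene stay as the last step left them, time stands still between calls to the robot, and variables do not carry over. Pictures are saved under pics/ and viewed, at most 10 in all, crops included, and the job is handed in when it is done.

```bash
mkdir -p pics; ls; python3 - <<'E'
from bench import *
import cv2
s=sense();print({k:s[k] for k in('time','eef_pos','ee_rot','force','finger_gap')})
for n in("scene","side","wrist"):
    d=snapshot(n);cv2.imwrite(f"pics/{n}0.png",d["frame"][:,:,::-1])
    print(n,{k:v for k,v in d.items() if k!="frame"})
E
```

```text
pics
{'time': 0.0, 'eef_pos': array([ 235.95791486, -604.97677212,  230.40284162]), 'ee_rot': array([[ 9.31669325e-01,  3.63306769e-01, -6.79234754e-04],
       [ 3.63307404e-01, -9.31667649e-01,  1.76685124e-03],
       [ 9.08796738e-06, -1.89289211e-03, -9.99998208e-01]]), 'force': array([ 0.78945159, -0.78529603,  0.63819253]), 'finger_gap': 85.5739893358676}
scene {'fov_y': 53.7955982856302, 'cx': 282.24851685424227, 'cy': 214.85189406626876, 'position': array([1325.87531406,  587.30289778,  738.06926162]), 'attitude': array([[-0.66175553,  0.39511329, -0.63715391],
       [ 0.7494269 ,  0.37236798, -0.54744992],
       [ 0.02095097, -0.83977829, -0.5425251 ]])}
side {'fov_y': 55.69272413658965, 'cx': 276.5954936950346, 'cy': 211.9619346313213, 'position': array([ 217.3396324 ,  673.65932661, 1081.96844337]), 'attitude': array([[-0.83771186, -0.43018176,  0.33642604],
       [-0.54590896,  0.6428167 , -0.53737334],
       [ 0.01490793, -0.63382201, -0.77333525]])}
wrist {'fov_y': 65.70646984690485, 'cx': 281.75470687479174, 'cy': 205.46180035709523, 'T_tool_cam': array([[-4.81043813e-04, -9.58494778e-01, -2.85109678e-01,
         7.25992056e+01],
       [ 9.99999763e-01, -6.01755014e-04,  3.35784251e-04,
        -3.30171399e-01],
       [-4.93413630e-04, -2.85109449e-01,  9.58494840e-01,
        -1.41373040e+02],
       [ 0.00000000e+00,  0.00000000e+00,  0.00000000e+00,
         1.00000000e+00]])}
```

View pics/scene0.png

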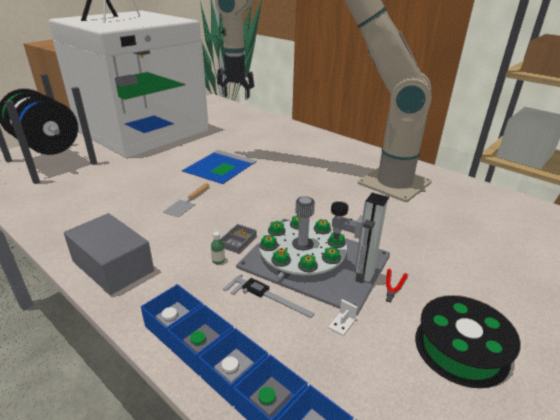

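View pics/side0.png

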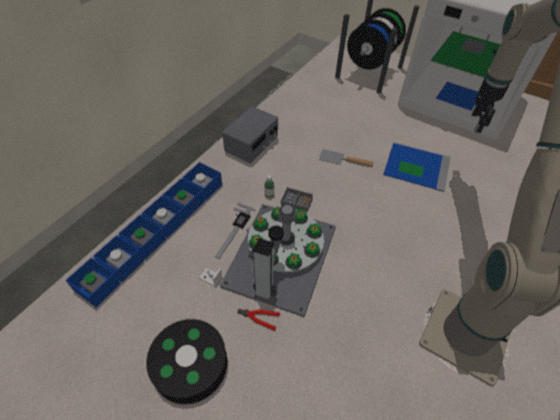

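The scene view shows the hub knob at about (305,203), the pad at (340,207) and the column to the right. The side view has the hub at (288,210) and the pad at (277,233). I'll enlarge both.

```bash
python3 - <<'E'
import cv2,numpy as np
a=cv2.imread("pics/scene0.png")[185:305,230:395];b=cv2.imread("pics/side0.png")[190:310,215:345]
f=lambda x,k:cv2.resize(x,None,fx=k,fy=k,interpolation=cv2.INTER_CUBIC)
a=f(a,2.5*1);cv2.imwrite("pics/crop1.png",np.hstack([f(cv2.imread("pics/scene0.png")[185:305,240:370],3),f(b,3)]))
E
```

```text
(no output)
```

View pics/crop1.png

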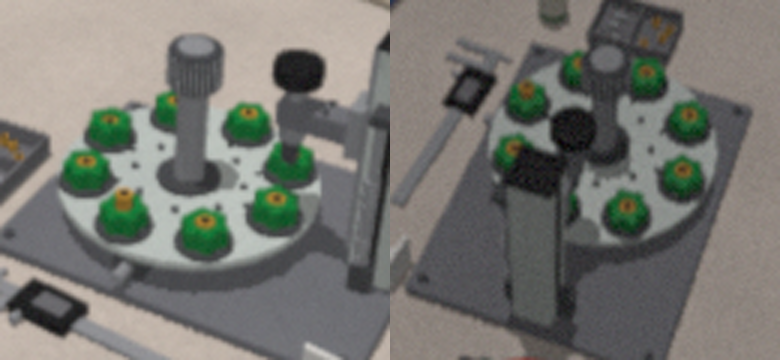

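Left crop (scene): proud insert's top at (124,193), i.e. pixel (281.3,249.3); hub top (305.3,200); pad top (339.7,205.7). Right crop (side): insert (260.7,219.7), hub (286.7,209), pad (276.3,231.5).

```bash
cat > h.py <<'E'
from bench import *
import numpy as np
def ray(d,u,v):
    f=210/np.tan(np.radians(d["fov_y"]/2)); c=np.array([(u-d["cx"])/f,(v-d["cy"])/f,1]); return d["position"],d["attitude"]@c
def atz(d,u,v,z):
    p,r=ray(d,u,v); return p+r*(z-p[2])/r[2]
def tri(rs):
    A=0;b=0
    for p,r in rs:
        r=r/np.linalg.norm(r);M=np.eye(3)-np.outer(r,r);A=A+M;b=b+M@p
    return np.linalg.solve(A,b)
E
python3 - <<'E'
from h import *
s=snapshot("scene");t=snapshot("side")
for n,a,b,z in(("hub",(305.3,200),(286.7,209),188),("pad",(339.7,205.7),(276.3,231.8),204),("ins",(281.3,249.3),(260.7,219.7),82)):
    print(n,tri([ray(s,*a),ray(t,*b)]).round(1),atz(s,*a,z).round(1),atz(t,*b,z).round(1))
E
```

```text
hub [586.8  28.9 189.5] [585.4  28.8 188. ] [587.8  26.6 188. ]
pad [563.3 120.3 199.5] [569.7 124.3 204. ] [561.5 123.  204. ]
ins [678.5  31.5  79.9] [680.2  32.2  82. ] [677.2  33.9  82. ]
```

```bash
python3 -m jog '[{"jaw":1,"slide":[0.4,-0.32,-0.14],"dr":[0,0,0]},{"jaw":1,"slide":[0.77,-0.64,-0.14],"dr":[0,0,0]},{"jaw":1,"slide":[0.77,-0.64,-0.14],"dr":[0,0,0]},{"jaw":1,"slide":[0.77,-0.64,-0.14],"dr":[0,0,0]},{"jaw":1,"slide":[0.77,-0.64,-0.14],"dr":[0,0,0]}]' 30
python3 -m jog '[{"jaw":1,"slide":[0.77,-0.64,-0.14],"dr":[0,0,0]},{"jaw":1,"slide":[0.77,-0.64,-0.14],"dr":[0,0,0]},{"jaw":1,"slide":[0.77,-0.64,-0.14],"dr":[0,0,0]},{"jaw":1,"slide":[0.77,-0.64,-0.14],"dr":[0,0,0]},{"jaw":1,"slide":[0.77,-0.64,-0.14],"dr":[0,0,0]}]'
python3 -c "
from bench import *
print(sense()['qpos'].round(1))"
```

```text
time: 0.67
eef_pos: [324.5, -446.0, 259.4]
ee_rot: [[0.932, 0.363, 0.0], [0.363, -0.932, 0.0], [0.0, -0.0, -1.0]]
force: [0.1, -0.0, -0.2]
finger_gap: 85.1
gripper_force: 0.0
time: 1.08
eef_pos: [421.5, -270.7, 287.8]
ee_rot: [[0.932, 0.363, 0.0], [0.363, -0.932, -0.0], [0.0, 0.0, -1.0]]
force: [0.8, 0.2, -0.2]
finger_gap: 85.6
gripper_force: 0.0
[ 2.97e+01  1.99e+01 -3.00e-01  1.06e+02  1.00e-01  5.41e+01 -3.93e+01]
```

```bash
python3 -m jog '[{"jaw":1,"slide":[0.77,-0.64,-0.14],"dr":[0,0,0]},{"jaw":1,"slide":[0.77,-0.64,-0.14],"dr":[0,0,0]},{"jaw":1,"slide":[0.77,-0.64,-0.14],"dr":[0,0,0]},{"jaw":1,"slide":[0.77,-0.64,-0.14],"dr":[0,0,0]},{"jaw":1,"slide":[0.77,-0.64,-0.14],"dr":[0,0,0]}]'
python3 -m jog '[{"jaw":1,"slide":[0.77,-0.64,-0.14],"dr":[0,0,0]},{"jaw":1,"slide":[0.7,-0.58,-0.14],"dr":[0,0,0]},{"jaw":1,"slide":[0.7,-0.58,0],"dr":[0,0,0]},{"jaw":1,"slide":[0.55,-0.455,0],"dr":[0,0,0]},{"jaw":1,"slide":[0,0,0],"dr":[0,0,0]}]'
python3 - <<'E'
from bench import *
import cv2
s=sense();print(s['eef_pos'],s['qpos'].round(1))
import pickle
d=snapshot("wrist");pickle.dump((s,d),open("w1.pkl","wb"))
cv2.imwrite("pics/w1.png",d["frame"][:,:,::-1])
E
```

```text
time: 1.5
eef_pos: [518.5, -95.5, 315.8]
ee_rot: [[0.932, 0.363, 0.0], [0.363, -0.932, -0.0], [0.0, 0.0, -1.0]]
force: [1.3, -0.0, -0.5]
finger_gap: 85.5
gripper_force: 0.0
time: 1.92
eef_pos: [588.6, 34.5, 326.2]
ee_rot: [[0.928, 0.372, 0.002], [0.372, -0.928, 0.005], [0.004, -0.004, -1.0]]
force: [-0.4, 0.8, -0.2]
finger_gap: 85.5
gripper_force: 0.0
[588.59544909  34.52691934 326.17188227] [ -2.3  25.8  -5.5  89.5   2.3  64.7 -76.5]
```

View pics/w1.png

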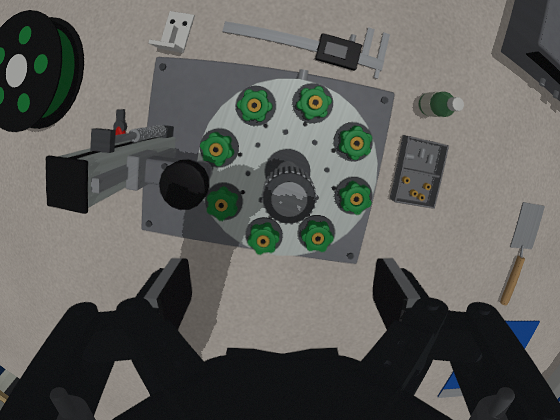

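The wrist view shows hub top (289,198), pad top (184,184), column top (67,184), base screws (161,66), (384,99), (149,224), (350,256), and all eight knobs. I'll convert these.

```bash
cat >> h.py <<'E'
def watz(s,d,u,v,z):
    f=210/np.tan(np.radians(d["fov_y"]/2)); T=d["T_tool_cam"]
    w=np.array([u-d["cx"],v-d["cy"]]);r=np.linalg.norm(w);th=r/f
    c=np.array([*(w/r*np.sin(th)),np.cos(th)]);R=s["ee_rot"]
    p=s["eef_pos"]+R@T[:3,3];q=R@T[:3,:3]@c
    return p+q*(z-p[2])/q[2]
E
python3 - <<'E'
from h import *
import pickle
s,d=pickle.load(open("w1.pkl","rb"))
P=lambda u,v,z:watz(s,d,u,v,z)[:2]
h=P(289,198,188);print("hub",h)
K=[P(u,v,72) for u,v in((255,104),(316,102),(354,142),(354,197),(318,236),(263,239),(222,204),(218,148))]
c=np.mean(K,0);print("axis from knobs",c)
for k in K:
    e=k-c;print(k.round(1),np.linalg.norm(e).round(1),np.degrees(np.arctan2(e[1],e[0])).round(1))
for n,u,v,z in(("pad",184,184,204),("col",67,184,252)):
    q=P(u,v,z);e=q-c;print(n,q,np.linalg.norm(e),np.degrees(np.arctan2(e[1],e[0])))
S=[P(u,v,14) for u,v in((161,66),(384,99),(149,224),(350,256))];print("screws",np.round(S,1))
for a,b in((0,1),(2,3),(0,2),(1,3)):
    e=S[a]-S[b];print(np.linalg.norm(e),np.degrees(np.arctan2(e[1],e[0])))
E
```

```text
hub [587.79333195  28.13713382]
axis from knobs [589.03506592  28.24157578]
[653.1  96.3] 93.5 46.7
[682.7  29.3] 93.7 0.6
[656.1 -33. ] 90.8 -42.4
[592.1 -62.2] 90.5 -88.1
[526.1 -40.4] 93.1 -132.5
[495.3  25.1] 93.8 -178.1
[520.4  91.1] 93.1 137.5
[586.5 119.8] 91.6 91.6
pad [569.90698364 118.11705203] 91.88843649875943 102.01491845224817
col [549.11503945 204.21518083] 180.44477877083236 102.78136133442004
screws [[ 660.2  251.2]
 [ 731.   -62.7]
 [ 425.2  195.7]
 [ 494.7 -116.1]]
321.8164431986174 102.71237028437075
319.5023026328607 102.56066549241676
241.4264576850008 13.288019617084503
242.2602585265901 12.738457871506412
```

```bash
python3 -m jog '[{"jaw":1,"slide":[0,0,0.6],"dr":[0,0,0]},{"jaw":1,"slide":[0,0,0.6],"dr":[0,0,0]},{"jaw":1,"slide":[0,0,0],"dr":[0,0,0]}]' 60; python3 -c "
from bench import *
print(sense()['qpos'].round(1))"
```

```text
time: 2.22
eef_pos: [583.2, 24.6, 274.4]
ee_rot: [[0.932, 0.362, -0.009], [0.362, -0.932, -0.002], [-0.009, -0.002, -1.0]]
force: [-1.4, 0.3, -0.6]
finger_gap: 85.7
gripper_force: 0.0
[ -1.9  28.2  -5.1  94.2   2.9  58.2 -76.7]
```

```bash
python3 -m jog '[{"jaw":1,"slide":[0,0,0.5],"dr":[0,0,0]},{"jaw":1,"slide":[0,0,0],"dr":[0,0,0]},{"jaw":1,"slide":[0,0,0],"dr":[0,0,0]}]' 60
```

```text
time: 2.47
eef_pos: [586.1, 25.4, 258.9]
ee_rot: [[0.932, 0.362, -0.001], [0.362, -0.932, -0.0], [-0.001, -0.0, -1.0]]
force: [1.2, -0.2, 1.3]
finger_gap: 85.4
gripper_force: 0.0
```

```bash
python3 -m jog '[{"jaw":1,"slide":[0.07,-0.04,0.6],"dr":[0,0,0]},{"jaw":1,"slide":[0,0,0.7],"dr":[0,0,0]},{"jaw":1,"slide":[0,0,0.7],"dr":[0,0,0]},{"jaw":1,"slide":[0,0,0.5],"dr":[0,0,0]},{"jaw":1,"slide":[0,0,0.2],"dr":[0,0,0]}]' 60
python3 -m jog '[{"jaw":1,"slide":[0,0,0],"dr":[0,0,0]},{"jaw":1,"slide":[0,0,0],"dr":[0,0,0]}]' 60
```

```text
time: 2.88
eef_pos: [587.7, 28.2, 149.3]
ee_rot: [[0.932, 0.363, -0.003], [0.363, -0.932, -0.001], [-0.003, -0.0, -1.0]]
force: [-0.3, 0.5, 0.2]
finger_gap: 86.0
gripper_force: 0.0
time: 3.05
eef_pos: [589.6, 28.6, 151.9]
ee_rot: [[0.932, 0.363, 0.002], [0.363, -0.932, 0.0], [0.002, 0.001, -1.0]]
force: [-0.4, 0.2, -0.3]
finger_gap: 85.3
gripper_force: 0.0
```

```bash
python3 -m jog '[{"jaw":-1,"slide":[0,0,0],"dr":[0,0,0]},{"jaw":-1,"slide":[0,0,0],"dr":[0,0,0]},{"jaw":-1,"slide":[0,0,0],"dr":[0,0,0]},{"jaw":-1,"slide":[0,0,0],"dr":[0,0,0]},{"jaw":-1,"slide":[0,0,0],"dr":[0,0,0]}]' 60
python3 -m jog '[{"jaw":-1,"slide":[0,0,0],"dr":[0,0,0]},{"jaw":-1,"slide":[0,0,0],"dr":[0,0,0]},{"jaw":-1,"slide":[0,0,0],"dr":[0,0,0]},{"jaw":-1,"slide":[0,0,0],"dr":[0,0,0]}]' 60
```

```text
time: 3.47
eef_pos: [589.5, 28.6, 152.1]
ee_rot: [[0.932, 0.363, 0.002], [0.363, -0.932, -0.0], [0.002, 0.001, -1.0]]
force: [-0.7, -0.4, 5.7]
finger_gap: 46.5
gripper_force: 60.8
time: 3.8
eef_pos: [589.5, 28.6, 152.1]
ee_rot: [[0.932, 0.363, 0.002], [0.363, -0.932, -0.0], [0.002, 0.001, -1.0]]
force: [-0.8, -0.1, 5.2]
finger_gap: 46.7
gripper_force: 60.8
```

```bash
python3 -m jog '[{"jaw":-1,"slide":[0,0,0],"dr":[0,0,-0.4]},{"jaw":-1,"slide":[0,0,0],"dr":[0,0,-0.8]},{"jaw":-1,"slide":[0,0,0],"dr":[0,0,-0.8]},{"jaw":-1,"slide":[0,0,0],"dr":[0,0,-0.8]},{"jaw":-1,"slide":[0,0,0],"dr":[0,0,-0.8]}]'
python3 -m jog '[{"jaw":-1,"slide":[0,0,0],"dr":[0,0,-0.8]},{"jaw":-1,"slide":[0,0,0],"dr":[0,0,-0.8]},{"jaw":-1,"slide":[0,0,0],"dr":[0,0,-0.8]},{"jaw":-1,"slide":[0,0,0],"dr":[0,0,-0.8]},{"jaw":-1,"slide":[0,0,0],"dr":[0,0,-0.8]}]'
```

```text
time: 4.22
eef_pos: [589.1, 29.2, 152.1]
ee_rot: [[0.789, 0.615, 0.002], [0.615, -0.789, 0.001], [0.002, 0.001, -1.0]]
force: [-1.9, 1.5, 5.5]
finger_gap: 46.8
gripper_force: 61.0
time: 4.63
eef_pos: [588.5, 29.8, 152.1]
ee_rot: [[0.555, 0.832, 0.001], [0.832, -0.555, 0.001], [0.001, -0.0, -1.0]]
force: [-3.9, 2.6, 7.8]
finger_gap: 46.9
gripper_force: 61.1
```

```bash
R='x'; python3 -m jog '[{"jaw":-1,"slide":[0,0,0],"dr":[0,0,-0.8]},{"jaw":-1,"slide":[0,0,0],"dr":[0,0,-0.8]},{"jaw":-1,"slide":[0,0,0],"dr":[0,0,-0.8]},{"jaw":-1,"slide":[0,0,0],"dr":[0,0,-0.8]},{"jaw":-1,"slide":[0,0,0],"dr":[0,0,-0.8]}]'
python3 -m jog '[{"jaw":-1,"slide":[0,0,0],"dr":[0,0,-0.8]},{"jaw":-1,"slide":[0,0,0],"dr":[0,0,-0.8]},{"jaw":-1,"slide":[0,0,0],"dr":[0,0,-0.8]},{"jaw":-1,"slide":[0,0,0],"dr":[0,0,-0.8]},{"jaw":-1,"slide":[0,0,0],"dr":[0,0,-0.8]}]'
python3 -m jog '[{"jaw":-1,"slide":[0,0,0],"dr":[0,0,-0.8]},{"jaw":-1,"slide":[0,0,0],"dr":[0,0,-0.8]},{"jaw":-1,"slide":[0,0,0],"dr":[0,0,-0.8]},{"jaw":-1,"slide":[0,0,0],"dr":[0,0,-0.8]},{"jaw":-1,"slide":[0,0,0],"dr":[0,0,-0.8]}]'
python3 -m jog '[{"jaw":-1,"slide":[0,0,0],"dr":[0,0,-0.8]},{"jaw":-1,"slide":[0,0,0],"dr":[0,0,-0.8]},{"jaw":-1,"slide":[0,0,0],"dr":[0,0,-0.4]},{"jaw":-1,"slide":[0,0,0],"dr":[0,0,0]},{"jaw":-1,"slide":[0,0,0],"dr":[0,0,0]}]'
python3 - <<'E'
from bench import *
import cv2
s=sense();print(s['qpos'].round(1),s['moment'])
for n,(a,b,c,e) in dict(scene=(185,305,240,370),side=(190,310,215,345)).items():
    d=snapshot(n);f=d["frame"][a:b,c:e,::-1];cv2.imwrite(f"pics/{n}2.png",cv2.resize(f,None,fx=3,fy=3,interpolation=cv2.INTER_CUBIC))
cv2.imwrite("pics/c2.png",cv2.hconcat([cv2.imread("pics/scene2.png"),cv2.imread("pics/side2.png")]))
E
```

```text
time: 5.05
eef_pos: [587.7, 30.2, 152.1]
ee_rot: [[0.264, 0.965, -0.001], [0.965, -0.264, 0.001], [0.001, -0.001, -1.0]]
force: [-5.6, 1.9, 8.8]
finger_gap: 47.1
gripper_force: 61.3
time: 5.47
eef_pos: [586.9, 30.2, 152.1]
ee_rot: [[-0.053, 0.999, -0.002], [0.999, 0.053, 0.001], [0.001, -0.002, -1.0]]
force: [-7.1, 1.8, 10.7]
finger_gap: 46.6
gripper_force: 61.5
time: 5.88
eef_pos: [586.1, 30.1, 152.1]
ee_rot: [[-0.364, 0.931, -0.004], [0.931, 0.364, 0.0], [0.002, -0.003, -1.0]]
force: [-10.8, 0.7, 11.2]
finger_gap: 47.1
gripper_force: 61.8
time: 6.3
eef_pos: [585.7, 29.9, 152.1]
ee_rot: [[-0.506, 0.862, -0.004], [0.862, 0.506, -0.0], [0.002, -0.004, -1.0]]
force: [-12.0, 1.3, 13.5]
finger_gap: 46.4
gripper_force: 62.1
[ 14.6  39.8 -32.6 101.   27.8  47.7  -0.8] [0.63761541 1.55599286 0.40198497]
```

View pics/c2.png

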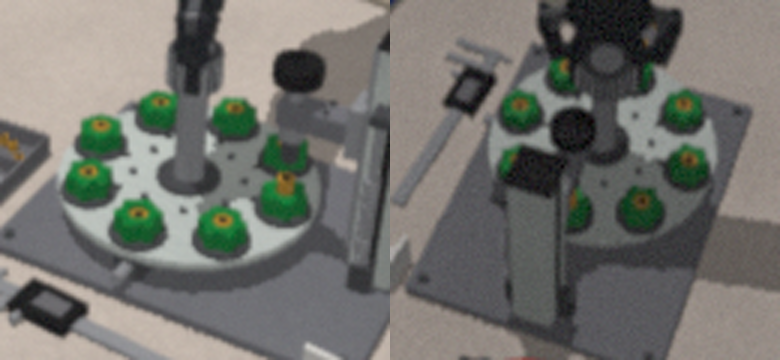

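The insert head now shows at (287,177) in the left crop, pixel (335.7,244), which is short of the press. The hub slipped in the grip. I'll measure the angle.

```bash
python3 - <<'E'
from h import *
s=snapshot("scene")
p=atz(s,335.7,244,82)[:2];e=p-[588,28];print(p,np.linalg.norm(e),np.degrees(np.arctan2(*e[::-1])))
E
```

```text
[564.83793805 122.35669416] 97.15794793396837 103.7918877542568
```

The insert is at 103.8°, under the press tip (102.8°). It did not slip, so I'll let go.

```bash
python3 -m jog '[{"jaw":1,"slide":[0,0,0],"dr":[0,0,0]},{"jaw":1,"slide":[0,0,0],"dr":[0,0,0]},{"jaw":1,"slide":[0,0,0],"dr":[0,0,0]},{"jaw":1,"slide":[0,0,0],"dr":[0,0,0]},{"jaw":1,"slide":[0,0,0],"dr":[0,0,0]}]'
python3 -m jog '[{"jaw":1,"slide":[0,0,0],"dr":[0,0,0]},{"jaw":1,"slide":[0,0,-0.5],"dr":[0,0,0]},{"jaw":1,"slide":[0,0,-0.9],"dr":[0,0,0]},{"jaw":1,"slide":[0,0,-0.9],"dr":[0,0,0]},{"jaw":1,"slide":[0,0,-0.9],"dr":[0,0,0]}]'
python3 -m jog '[{"jaw":-1,"slide":[0,0,-0.9],"dr":[0,0,0]},{"jaw":-1,"slide":[0,0,-0.6],"dr":[0,0,0]},{"jaw":-1,"slide":[0,0,0],"dr":[0,0,0]},{"jaw":-1,"slide":[0,0,0],"dr":[0,0,0]},{"jaw":-1,"slide":[0,0,0],"dr":[0,0,0]}]'
python3 - <<'E'
from bench import *
import cv2,pickle
s=sense()
d=snapshot("wrist");pickle.dump((s,d),open("w2.pkl","wb"));cv2.imwrite("pics/w2.png",d["frame"][:,:,::-1])
E
```

```text
time: 6.87
eef_pos: [588.9, 28.5, 150.5]
ee_rot: [[-0.504, 0.864, 0.0], [0.864, 0.504, -0.0], [-0.0, 0.0, -1.0]]
force: [0.1, 0.3, 0.0]
finger_gap: 85.4
gripper_force: 0.0
time: 7.28
eef_pos: [588.2, 28.8, 279.7]
ee_rot: [[-0.505, 0.863, -0.001], [0.863, 0.505, 0.0], [0.001, -0.001, -1.0]]
force: [0.8, -0.5, -0.6]
finger_gap: 85.6
gripper_force: 0.0
time: 7.7
eef_pos: [588.0, 28.4, 337.6]
ee_rot: [[-0.505, 0.863, -0.001], [0.863, 0.505, -0.001], [0.0, -0.002, -1.0]]
force: [-0.1, 0.6, -0.5]
finger_gap: 25.2
gripper_force: 0.0
```

View pics/w2.png

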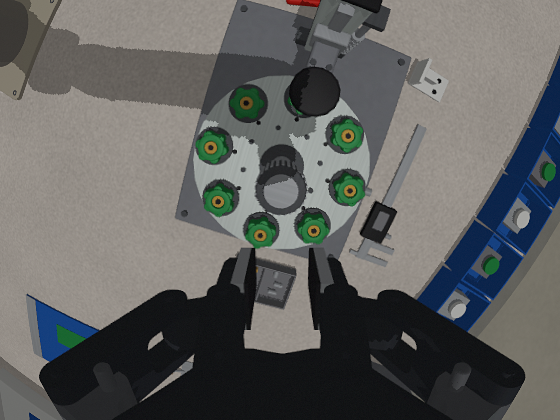

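The wrist view shows seven knobs with level inserts. The eighth is hidden under the pad, at pixel (314,91). I'll check the click angle and pad position.

```bash
python3 - <<'E'
from h import *
import pickle
s,d=pickle.load(open("w2.pkl","rb"));P=lambda u,v,z:watz(s,d,u,v,z)[:2]
c=np.array([588.2,28]);print("hub",P(282,190,188))
for u,v in((246,103),(210,147),(218,202),(261,236),(314,231),(349,189),(347,135)):
    e=P(u,v,72)-c;a=np.degrees(np.arctan2(e[1],e[0]));print(round((a-102.8+22.5)%45-22.5,1),round(np.linalg.norm(e),1))
q=P(315,90,204);e=q-c;print("pad",q,np.linalg.norm(e),np.degrees(np.arctan2(e[1],e[0])))
E
```

```text
hub [587.49106401  29.33918733]
0.4 95.4
-0.5 96.5
-0.5 94.9
0.1 95.1
-0.3 93.9
1.3 90.9
1.2 93.4
pad [565.7710221  121.06664998] 95.73118817081775 103.54984695008633
```

```bash
python3 -m jog '[{"jaw":-1,"slide":[0.45,0.14,0],"dr":[0,0,0]},{"jaw":-1,"slide":[0.8,0.25,0],"dr":[0,0,0]},{"jaw":-1,"slide":[0.7,0.22,0],"dr":[0,0,0]},{"jaw":-1,"slide":[0.32,0.1,0],"dr":[0,0,0.5]},{"jaw":-1,"slide":[0,0,0],"dr":[0,0,0.95]}]'
python3 -m jog '[{"jaw":-1,"slide":[0,0,0],"dr":[0,0,0.95]},{"jaw":-1,"slide":[0,0,0.3],"dr":[0,0,0.95]},{"jaw":-1,"slide":[0,0,0.7],"dr":[0,0,0.5]},{"jaw":-1,"slide":[0,0,0.7],"dr":[0,0,0]},{"jaw":-1,"slide":[0,0,0.5],"dr":[0,0,0]}]'
python3 -m jog '[{"jaw":-1,"slide":[0,0,0.2],"dr":[0,0,0]},{"jaw":-1,"slide":[0,0,0],"dr":[0,0,0]},{"jaw":-1,"slide":[0,0,0],"dr":[0,0,0]},{"jaw":-1,"slide":[0,0,0],"dr":[0,0,0]}]'
python3 - <<'E'
from bench import *
import cv2
s=sense();print(s['eef_pos'],s['force'],s['finger_gap'],s['qpos'].round(1))
L=[]
for n,(a,b,c,e) in dict(scene=(150,270,260,400),side=(150,270,210,350)).items():
    d=snapshot(n);L.append(cv2.resize(d["frame"][a:b,c:e,::-1],None,fx=2.8,fy=2.8,interpolation=cv2.INTER_CUBIC))
cv2.imwrite("pics/c3.png",cv2.hconcat(L))
E
```

```text
time: 8.17
eef_pos: [565.0, 126.3, 337.1]
ee_rot: [[-0.406, 0.914, -0.003], [0.914, 0.406, 0.003], [0.004, -0.002, -1.0]]
force: [-0.4, 0.0, -0.9]
finger_gap: 0.1
gripper_force: 0.0
time: 8.58
eef_pos: [565.5, 120.7, 246.9]
ee_rot: [[-0.219, 0.976, -0.005], [0.976, 0.219, -0.001], [-0.0, -0.005, -1.0]]
force: [-0.1, -0.2, -0.2]
finger_gap: -0.6
gripper_force: 0.0
time: 8.92
eef_pos: [568.0, 121.9, 243.5]
ee_rot: [[-0.219, 0.976, 0.002], [0.976, 0.219, 0.001], [0.0, 0.002, -1.0]]
force: [-0.0, -0.4, -0.0]
finger_gap: 0.2
gripper_force: 0.0
[568.01686322 121.94364502 243.51018408] [-0.03507742 -0.44693675 -0.04808296] 0.20066266935248778 [  5.8  32.4 -32.5  97.   20.2  56.5 -21.3]
```

View pics/c3.png

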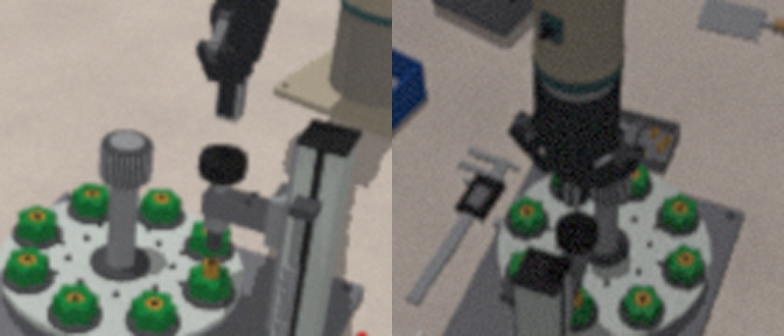

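```bash
python3 -m jog '[{"jaw":-1,"slide":[0,0,0.3],"dr":[0,0,0]},{"jaw":-1,"slide":[0.0,0,0.4],"dr":[0,0,0]},{"jaw":-1,"slide":[0,0,0.15],"dr":[0,0,0]},{"jaw":-1,"slide":[0,0,0],"dr":[0,0,0]},{"jaw":-1,"slide":[0,0,0],"dr":[0,0,0]}]'
python3 -m jog '[{"jaw":-1,"slide":[0,0,0.05],"dr":[0,0,0]},{"jaw":-1,"slide":[0,0,0.05],"dr":[0,0,0]},{"jaw":-1,"slide":[0,0,0.05],"dr":[0,0,0]},{"jaw":-1,"slide":[0,0,0.05],"dr":[0,0,0]},{"jaw":-1,"slide":[0,0,0.05],"dr":[0,0,0]}]'
python3 -m jog '[{"jaw":-1,"slide":[0,0,0.05],"dr":[0,0,0]},{"jaw":-1,"slide":[0,0,0.05],"dr":[0,0,0]},{"jaw":-1,"slide":[0,0,0.05],"dr":[0,0,0]},{"jaw":-1,"slide":[0,0,0.0],"dr":[0,0,0]}]'
```

```text
time: 9.43
eef_pos: [567.6, 121.7, 209.1]
ee_rot: [[-0.219, 0.976, 0.001], [0.976, 0.219, 0.0], [0.0, 0.001, -1.0]]
force: [0.4, -0.6, 1.1]
finger_gap: 0.2
gripper_force: 0.0
time: 9.85
eef_pos: [567.8, 121.7, 198.9]
ee_rot: [[-0.219, 0.976, 0.001], [0.976, 0.219, 0.0], [-0.0, 0.001, -1.0]]
force: [1.2, -0.7, 1.2]
finger_gap: 0.3
gripper_force: 1.1
time: 10.18
eef_pos: [567.6, 121.6, 192.3]
ee_rot: [[-0.219, 0.976, 0.0], [0.976, 0.219, 0.0], [0.0, 0.0, -1.0]]
force: [1.5, 0.3, 2.2]
finger_gap: 0.4
gripper_force: 1.3
```

```bash
python3 -m jog '[{"jaw":-1,"slide":[0,0,0.03],"dr":[0,0,0]},{"jaw":-1,"slide":[0,0,0.03],"dr":[0,0,0]},{"jaw":-1,"slide":[0,0,0.03],"dr":[0,0,0]},{"jaw":-1,"slide":[0,0,0.03],"dr":[0,0,0]},{"jaw":-1,"slide":[0,0,0.03],"dr":[0,0,0]}]'
python3 -m jog '[{"jaw":-1,"slide":[0,0,0.03],"dr":[0,0,0]},{"jaw":-1,"slide":[0,0,0.03],"dr":[0,0,0]},{"jaw":-1,"slide":[0,0,0.03],"dr":[0,0,0]},{"jaw":-1,"slide":[0,0,0.0],"dr":[0,0,0]}]'
```

```text
time: 10.6
eef_pos: [567.6, 121.6, 187.4]
ee_rot: [[-0.219, 0.976, 0.001], [0.976, 0.219, -0.0], [-0.0, 0.001, -1.0]]
force: [-1.0, -0.2, 9.6]
finger_gap: 0.2
gripper_force: 4.8
time: 10.93
eef_pos: [567.6, 121.6, 183.7]
ee_rot: [[-0.219, 0.976, 0.001], [0.976, 0.219, -0.0], [-0.0, 0.001, -1.0]]
force: [-0.4, -1.3, 8.4]
finger_gap: -0.1
gripper_force: 4.2
```

```bash
python3 -m jog '[{"jaw":-1,"slide":[0,0,0.025],"dr":[0,0,0]},{"jaw":-1,"slide":[0,0,0.025],"dr":[0,0,0]},{"jaw":-1,"slide":[0,0,0.025],"dr":[0,0,0]},{"jaw":-1,"slide":[0,0,0.025],"dr":[0,0,0]},{"jaw":-1,"slide":[0,0,0],"dr":[0,0,0]}]'
python3 -m jog '[{"jaw":-1,"slide":[0,0,0.015],"dr":[0,0,0]},{"jaw":-1,"slide":[0,0,0.015],"dr":[0,0,0]},{"jaw":-1,"slide":[0,0,0.015],"dr":[0,0,0]},{"jaw":-1,"slide":[0,0,0],"dr":[0,0,0]}]'
```

```text
time: 11.35
eef_pos: [567.6, 121.6, 179.8]
ee_rot: [[-0.219, 0.976, 0.001], [0.976, 0.219, -0.0], [-0.0, 0.001, -1.0]]
force: [-0.4, -0.8, 9.5]
finger_gap: -0.3
gripper_force: 4.5
time: 11.68
eef_pos: [567.6, 121.6, 178.1]
ee_rot: [[-0.219, 0.976, 0.001], [0.976, 0.219, -0.0], [-0.0, 0.001, -1.0]]
force: [0.0, -0.8, 9.5]
finger_gap: 0.1
gripper_force: 4.8
```

```bash
for i in 1; do python3 -m jog '[{"jaw":-1,"slide":[0,0,0.015],"dr":[0,0,0]},{"jaw":-1,"slide":[0,0,0.015],"dr":[0,0,0]},{"jaw":-1,"slide":[0,0,0],"dr":[0,0,0]}]' | egrep 'pos|force'; done
```

```text
eef_pos: [567.6, 121.6, 177.0]
force: [-0.6, -0.1, 9.2]
gripper_force: 4.8
```

```bash
python3 -m jog '[{"jaw":-1,"slide":[0,0,0.015],"dr":[0,0,0]},{"jaw":-1,"slide":[0,0,0.015],"dr":[0,0,0]},{"jaw":-1,"slide":[0,0,0],"dr":[0,0,0]}]' | egrep 'pos|force'
```

```text
eef_pos: [567.6, 121.6, 175.8]
force: [-1.6, 0.1, 10.0]
gripper_force: 4.9
```

```bash
python3 -m jog '[{"jaw":-1,"slide":[0,0,0.015],"dr":[0,0,0]},{"jaw":-1,"slide":[0,0,0.015],"dr":[0,0,0]},{"jaw":-1,"slide":[0,0,0],"dr":[0,0,0]}]' | egrep 'pos|force'
```

```text
eef_pos: [567.6, 121.6, 174.9]
force: [-1.5, -0.6, 12.7]
gripper_force: 6.1
```

```bash
python3 -m jog '[{"jaw":-1,"slide":[0,0,0.015],"dr":[0,0,0]},{"jaw":-1,"slide":[0,0,0.01],"dr":[0,0,0]},{"jaw":-1,"slide":[0,0,0],"dr":[0,0,0]}]' | egrep 'pos|force'
```

```text
eef_pos: [567.6, 121.6, 174.7]
force: [-2.3, -2.2, 17.3]
gripper_force: 8.9
```

The slide has stopped at about 29 mm of travel, so the insert is home. I'll raise the load to about 23 N at the pad, which leaves about 19–20 N on the insert after the spring.

```bash
python3 -m jog '[{"jaw":-1,"slide":[0,0,0.01],"dr":[0,0,0]},{"jaw":-1,"slide":[0,0,0.01],"dr":[0,0,0]},{"jaw":-1,"slide":[0,0,0.01],"dr":[0,0,0]},{"jaw":-1,"slide":[0,0,0],"dr":[0,0,0]}]' | egrep 'pos|force'
```

```text
eef_pos: [567.7, 121.7, 174.4]
force: [-4.4, -2.1, 24.3]
gripper_force: 12.3
```

```bash
python3 -m jog '[{"jaw":-1,"slide":[0,0,0],"dr":[0,0,0]},{"jaw":-1,"slide":[0,0,0],"dr":[0,0,0]},{"jaw":-1,"slide":[0,0,0],"dr":[0,0,0]},{"jaw":-1,"slide":[0,0,0],"dr":[0,0,0]},{"jaw":-1,"slide":[0,0,0],"dr":[0,0,0]}]' | egrep 'pos|force'
python3 -m jog '[{"jaw":-1,"slide":[0,0,0],"dr":[0,0,0]},{"jaw":-1,"slide":[0,0,0],"dr":[0,0,0]},{"jaw":-1,"slide":[0,0,0],"dr":[0,0,0]},{"jaw":-1,"slide":[0,0,0],"dr":[0,0,0]},{"jaw":-1,"slide":[0,0,0],"dr":[0,0,0]}]' | egrep 'pos|force'
python3 -m jog '[{"jaw":-1,"slide":[0,0,0],"dr":[0,0,0]},{"jaw":-1,"slide":[0,0,0],"dr":[0,0,0]},{"jaw":-1,"slide":[0,0,0],"dr":[0,0,0]},{"jaw":-1,"slide":[0,0,0],"dr":[0,0,0]},{"jaw":-1,"slide":[0,0,0],"dr":[0,0,0]}]' | egrep 'time|pos|force'
```

```text
eef_pos: [567.7, 121.7, 174.5]
force: [-5.1, -2.0, 23.8]
gripper_force: 12.2
eef_pos: [567.7, 121.7, 174.5]
force: [-5.2, -2.8, 25.2]
gripper_force: 12.2
time: 14.27
eef_pos: [567.7, 121.7, 174.5]
force: [-5.2, -2.6, 24.9]
gripper_force: 12.2
```

```bash
python3 -m jog '[{"jaw":-1,"slide":[0,0,-0.1],"dr":[0,0,0]},{"jaw":-1,"slide":[0,0,-0.15],"dr":[0,0,0]},{"jaw":-1,"slide":[0,0,-0.2],"dr":[0,0,0]},{"jaw":-1,"slide":[0,0,-0.2],"dr":[0,0,0]},{"jaw":-1,"slide":[0,0,-0.2],"dr":[0,0,0]}]' | egrep 'pos|force'
python3 -m jog '[{"jaw":-1,"slide":[0,0,-0.3],"dr":[0,0,0]},{"jaw":-1,"slide":[0,0,-0.5],"dr":[0,0,0]},{"jaw":-1,"slide":[0,0,-0.8],"dr":[0,0,0]},{"jaw":-1,"slide":[0,0,-0.8],"dr":[0,0,0]},{"jaw":-1,"slide":[0,0,-0.5],"dr":[0,0,0]}]' | egrep 'pos|force'
python3 -m jog '[{"jaw":-1,"slide":[0,0,0],"dr":[0,0,0]},{"jaw":-1,"slide":[0,0,0],"dr":[0,0,0]},{"jaw":-1,"slide":[0,0,0],"dr":[0,0,0]}]' | egrep 'pos|force'
python3 - <<'E'
from bench import *
import cv2
L=[]
for n,(a,b,c,e) in dict(scene=(150,270,260,400),side=(150,270,210,350)).items():
    d=snapshot(n);L.append(cv2.resize(d["frame"][a:b,c:e,::-1],None,fx=2.8,fy=2.8,interpolation=cv2.INTER_CUBIC))
cv2.imwrite("pics/c4.png",cv2.hconcat(L))
E
```

```text
eef_pos: [566.7, 121.3, 205.6]
force: [0.8, 0.8, 0.0]
gripper_force: 0.0
eef_pos: [567.3, 121.9, 324.3]
force: [0.2, 1.2, 0.5]
gripper_force: 0.0
eef_pos: [566.3, 120.9, 320.3]
force: [0.1, 0.2, -0.3]
gripper_force: 0.0
```

View pics/c4.png

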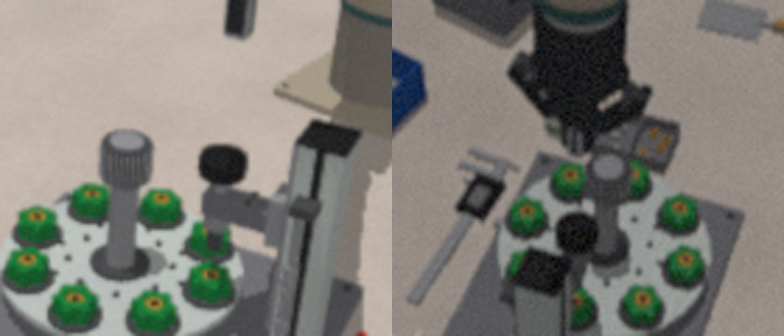

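In the left crop the knob at (211,283) now has its insert level, and the pad at (223,163) is back up where it was before the push.

```bash
python3 -c "
from bench import *
print(hand_in())"
```

```text
the job is handed in; nothing more can be done
None
```

I turned the dial until the missed insert clicked in under the press and let go. I then pressed the insert home, leaned on it with about 20 N (25 N at the pad, less about 4 N of spring) for over a second, and let the press rise fully. The job is handed in, with no verdict returned.

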